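Open the cover of the slide inspection bay and hold it

TASK

Push the slide carriage fully home against its stop under the cover of the slide inspection bay. Then, before drawing the red bolt, give the cover a light tug by its handle to learn whether the bolt has caught; if it has, do not haul on it but draw the bolt clear. Raise the cover to about 45 degrees and finish holding it open there (it falls shut if let go), with the carriage still home and the bottles and carton round about undisturbed.

Things in the scene. Friction and masses are not known exactly. Their poses are not given: they have to be found in the camera images.
- unit: Slide inspection bay, fixed: grey base plate 180 x 345 x 12 mm, on it a white box (bay, 120 x 150 mm, 60 mm high) with a framed cover; the carriage's rails leave the box on its left. Origin at desk height under the box's centre. Its x points to the back (hinge side), y to the left (rails), z up; turned by up to 0.25 rad. Directions of the other entries are in this frame.
- carriage (a joint): Travel of the slide carriage in m: 0 fully out to the left (+y), 0.09 fully home at its stop; grows as the carriage moves along -y of the unit. Starts between 0 and 0.05, slides with about 1.5 N of friction and stays where it is left.
- carriage_grip (a point): Centre of the upright blue grip post (18 mm diameter, 46 mm tall) on the outer end of the carriage, 10 mm below the post's flat top; 54 mm above the desk. When home the post stands 40 mm to the left of the box.
- cover (a joint): Angle of the cover in rad: 0 shut (start), grows as its front edge rises, up to 1.7. No spring: it weighs about 0.35 to 0.65 kg and falls shut when let go. About 45 degrees is 0.79.
- cover_handle (a point): Centre of the cover's handle: round steel bar, 10 mm diameter, 80 mm long along y, 45 mm in front of the cover, 66 mm above the desk when shut, 168 mm in front of and 6 mm above the hinge axis. 40 mm free between bar and cover, 50 mm below the bar. Can be pinched from above, one finger before and one behind it; it turns between them as the cover rises.
- cover_hinge (a point): Middle of the cover's hinge axis, which runs along y of the unit at the back of the bay, 60 mm above the desk.
- bolt_knob (a point): Middle of the red bolt knob (14 mm diameter, 24 mm tall; 28 mm above the cover's top) on the right part of the cover. With its steel bar it slides along y on the cover: fully shot the knob lies 35 mm right (-y) of the unit's middle, fully withdrawn 19 mm (a stop). Friction 1.5 N, stays where left, may start anywhere. Until 9 or 10 mm withdrawn the keeper catches it.
- keeper: Dark steel bracket, fixed, at the right of the bay; its nose stands 2 mm above the tip of the bolt's bar and catches it: a caught cover lifts 0.02 rad freely, then resists (about 0.03 rad at a 10 N tug). Origin 89 mm right of and 45 mm in front of the unit's middle, 76 mm up. Do not strain it by hauling on a caught cover (at most 60 N at the keeper).
- dropper_mid (a point): Centre of the loose dropper bottle (42 mm wide, 110 mm tall), a bystander.
- carton_mid (a point): Centre of the loose white and green slide carton (76 x 100 x 27 mm), a bystander.
- oil_mid (a point): Centre of the loose small brown oil bottle (25 mm wide, 56 mm tall), a bystander.

How it is judged:
By the outcome, as a careful person would: the job done as asked, in the order asked, and still so for the second after the job is handed in, while the arm keeps its last pose, push and grip.
It also fails if it takes over 61 s, if anything falls off the work surface, if the arm or the gripper's body presses on something with over 40 N, if the wrist force passes 120 N, or if a joint passes its speed limit or range.

ROBOT

A 6-joint arm with a two-finger parallel gripper is mounted at the origin on a cart in front of the work surface, level with it; the furniture and walls round the work are solid. World frame = base frame: x ahead of the robot, y to its left, z up, the work surface at z = 0. Lengths are in m, angles in degrees, forces in N, time in s.
With the tool pointing down it reaches from about 0.3 to 1 m from the base axis. Payload 5.1 kg.
Tool frame: the origin (TCP) lies midway between the tips of the shut fingers; the grasp point (between the pads) lies 19 mm behind it; z points along the fingers, y is the line along which they close (so a half turn about z gives the same grasp; the last joint's range is limited). The gripper opens to 95 mm and grips with 3 to 60 N. Pads are 20 mm wide; open, the fingers measure 119 mm over their backs; the gripper's body (75 mm by 180 mm) begins 59 mm behind the grasp point.
Start: joints at [-72.112, 7.093, 94.555, -0, 78.352, -4.733], TCP at [0.25, -0.6, 0.187] pointing down, gripper open.
Joint ranges: [-149.61, 149.61], [-58.7, 133.49], [1.44, 155.28], [-77.14, 257.14], [18.33, 153.61], [-166.67, 166.67]. Speed limits (degrees/s): [147.25, 147.25, 180, 180, 180, 180].

INTERFACE

Orientations are given as [roll, pitch, yaw] about the fixed x, y, z axes, in that order (R = Rz(yaw) Ry(pitch) Rx(roll)).
In Python, from cell import get_obs, read_camera, camera_model, close_job gives the robot as it stands.
- The arm moves only by the tool send_rows, never from a script. Its argument "motion" is a list that holds one entry, the list of rows, each a list of 7 numbers: the shift along the tool's x, y, z in m, then the turn, a rotation vector about the tool's x, y, z in rad, then the opening, from -1 (shut) to 1 (fully open). In form: [[[dx, dy, dz, rx, ry, rz, hand], ...]]. A call has 1 to 10 rows; each row is the pose to reach, as a shift and turn from the pose commanded when the call began, along the tool's axes at that moment; what a row does not reach only later rows make up. A row lasts 1/12 s, in which the tool goes at most 41.7 mm and 7.16 degrees, less where a joint would pass 70% of its speed; a pose out of reach is approached as far as the arm can. A call with a gripper value outside its range is refused whole. The fingers move at their own pace and stop on an object; "newtons" is the grip in N (left out, the last holds). Time passes only in rows, so rows that repeat a pose let the fingers close. It gives the time, the measured TCP pose, the force, the opening and the grip force at its end, in the units of the state.
- get_obs(): the state, without advancing time (a new reading comes with each control period).
- read_camera(name): name is "scene" or "top" or "wrist"; returns (picture, depth): 480x640x3 uint8, red, green, blue; 480x640 float32, m along the optical axis (not along the pixel's ray), 0 where there is no reading.
- camera_model(name): a dict with "fx", "fy", "cx", "cy" (pixels), "xyz" and "attitude" of the camera in the world; the wrist camera has in their place "mount" (4x4, takes a point from camera to tool coordinates, whose origin is the TCP and whose axes are the flange's). Camera axes: x right, y down, z forward; pixel columns grow to the right and rows downward; lengths in m; the calibration is good to about 2 mm. The wrist camera is an equidistant fisheye: a pixel r from the principal point sees the ray r / f radians off the axis. A picture is of the moment at which its call begins: read the wrist's pose just before it. camera_model takes no time and is no camera call.
- close_job(): hands the job in; it is judged then, once.
The state is a dict: "clock": time; "joint_pos": joint angles; "qvel": joint speeds; "effort": joint torques, N m; "ee_pos": TCP position; "orientation": TCP orientation; "wrist_force": force on the tool from outside, world axes, zero at the start; "moment": the same for the moment, N m; "opening": finger opening in m; "gripper_force": force on a finger pad.
Only numpy, scipy, OpenCV 4.12 (cv2) and the standard library are available. Lean on these libraries where they do the work, as an engineer would, in place of code of your own. Each camera call takes 0.05 s, during which the arm holds its last target. There are 200 camera calls.

## Working session

There is one attempt and no reset: what is moved stays moved. The work goes in short steps, Python scripts to look and compute and a tool call to move; the robot and the scene stay as the last step left them, time stands still between calls to the robot, and variables do not carry over. Pictures are saved under pics/ and viewed, at most 10 in all, crops included, and the job is handed in when it is done.

Besides the shell and the picture viewer there is one more tool, called after "Emit:" as a command line: name --argument value ..., lists and objects as JSON in quotes. send_rows: Moves the arm, as the interface text tells. Its arguments: {"type":"object","properties":{"motion":{"type":"array","items":{"type":"array","items":{"type":"array","items":{"type":"number"}}}},"newtons":{"type":"number"}},"required":["motion"]}

```bash
mkdir -p pics
cat > h.py <<'E'
import numpy as np, cv2
from scipy.spatial.transform import Rotation as R
from cell import get_obs, read_camera, camera_model, close_job
def cloud(name):
    im,d=read_camera(name); m=camera_model(name)
    return im,d,m
E
python3 - <<'E'
from h import *
print(get_obs())
for n in("scene","top"):
    im,d,m=cloud(n); print(n,m); cv2.imwrite(f"pics/{n}0.png",im[...,::-1]); np.savez(f"{n}0.npz",im=im,d=d)
print(camera_model("wrist"))
E
```

```text
{'clock': 0.0, 'joint_pos': array([-7.21134734e+01,  7.13284372e+00,  9.46340046e+01,  3.84923250e-03,
        7.83505433e+01, -4.73253238e+00]), 'qvel': array([0.01833543, 0.07853216, 0.12932325, 0.03037203, 0.022118  ,
       0.05843529]), 'effort': array([ 6.55605782e-04, -4.17601383e+01, -3.59936821e+01,  7.75878411e-02,
        4.91138839e-02, -1.73167432e-04]), 'ee_pos': array([ 0.24977138, -0.59934336,  0.18539527]), 'orientation': array([-1.79883320e+02, -1.34408109e-02,  2.26182642e+01]), 'wrist_force': array([ 0.43709983, -0.34758802,  1.51718766]), 'moment': array([0.04803479, 0.03439981, 0.02828347]), 'gripper_force': 0.0, 'opening': 0.09518158273533318}
scene {'fx': 567.311072834991, 'fy': 567.311072834991, 'cx': 320.5200531121331, 'cy': 234.04168638119924, 'xyz': array([0.0010274 , 0.66176042, 0.94431867]), 'attitude': array([-1.37436744e+02,  6.74777313e-02, -1.34435806e+02])}
top {'fx': 467.78470558248364, 'fy': 467.78470558248364, 'cx': 323.568340696822, 'cy': 237.34161379020466, 'xyz': array([0.4050323 , 0.10925161, 1.34250302]), 'attitude': array([-171.68138403,   -0.5019667 ,  -89.78961019])}
{'fx': 371.64829954431775, 'fy': 371.64829954431775, 'cx': 313.7280492295831, 'cy': 230.96835876439937, 'mount': array([[-6.98075930e-04, -9.68482193e-01, -2.49081822e-01,
         6.86887913e-02],
       [ 9.99999729e-01, -6.17787928e-04, -4.00507484e-04,
         3.78314733e-04],
       [ 2.34004624e-04, -2.49082034e-01,  9.68482362e-01,
        -1.99004677e-01],
       [ 0.00000000e+00,  0.00000000e+00,  0.00000000e+00,
         1.00000000e+00]])}
```

View pics/top0.png

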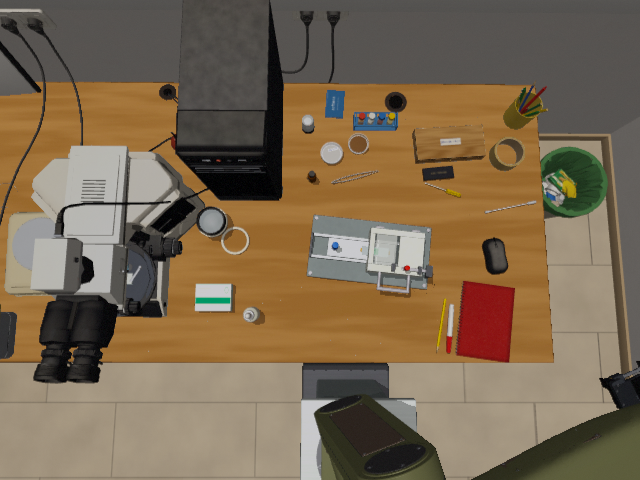

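View pics/scene0.png

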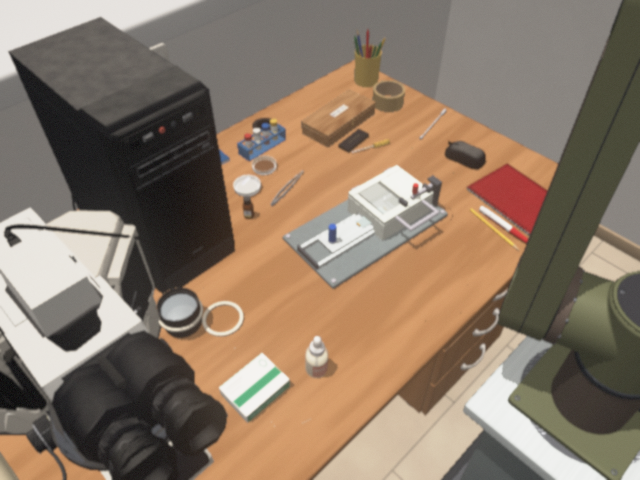

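The top view shows the base plate (310–430, 216–289), blue post (336,246), red knob (407,268) and handle bar near (393,289). The scene view agrees. The carton and dropper stand well to the left of the bay, and the oil bottle is behind it.

```bash
cat >> h.py <<'E'
def ray(m,uv,z):
    uv=np.atleast_2d(uv).astype(float); A=R.from_euler('xyz',m['attitude'],degrees=True).as_matrix()
    r=np.c_[(uv[:,0]-m['cx'])/m['fx'],(uv[:,1]-m['cy'])/m['fy'],np.ones(len(uv))]@A.T
    return m['xyz']+r*((z-m['xyz'][2])/r[:,2])[:,None]
def pts(m,d):
    v,u=np.mgrid[:480,:640]; A=R.from_euler('xyz',m['attitude'],degrees=True).as_matrix()
    c=np.stack([(u-m['cx'])/m['fx']*d,(v-m['cy'])/m['fy']*d,d],-1); return c@A.T+m['xyz']
E
python3 - <<'E'
from h import *
for n in("top","scene"):
    q=np.load(n+"0.npz"); im,d=q['im'],q['d']; m=camera_model(n); P=pts(m,d); h=cv2.cvtColor(im,cv2.COLOR_RGB2HSV)
    H,S,V=[h[...,i].astype(int) for i in range(3)]
    near=(P[...,0]>.2)&(P[...,0]<.65)&(P[...,1]>-.3)&(P[...,1]<.25)
    for nm,mk in(("blue",(abs(H-112)<12)&(S>140)),("red",((H<5)|(H>175))&(S>170)&(P[...,2]>.06))):
        mk=mk&near; k,l,st,c=cv2.connectedComponentsWithStats(mk.astype('uint8'))
        for i in range(1,k):
            if st[i,4]>8:
                p=P[l==i]; print(n,nm,st[i],c[i].round(1),np.median(p,0).round(4),p.max(0).round(4), 'zmax pts',p[p[:,2]>p[:,2].max()-.006].mean(0).round(4))
    mk=near&(P[...,2]>.006)&(P[...,2]<.03)&(S<90)
    mk=mk&(abs(P[...,1]-.05)<.3)&(P[...,0]>.28)
    k,l,st,c=cv2.connectedComponentsWithStats(mk.astype('uint8')); 
    full=near&(P[...,2]>.006)&(S<120)
    k,l,st,c=cv2.connectedComponentsWithStats(full.astype('uint8')); i=1+np.argmax(st[1:,4]); print(st[i])
    p=P[(l==i)&(P[...,2]<.02)]
    r=cv2.minAreaRect(p[:,:2].astype(np.float32)); print("plate",r,cv2.boxPoints(r))
    t=(l==i)&(P[...,2]>.05)&(P[...,2]<.075)&(P[...,0]>.2)
    print("top",cv2.minAreaRect(P[t][:,:2].astype(np.float32)))
q=np.load("top0.npz"); cv2.imwrite("pics/crop.png",cv2.resize(q['im'][205:305,300:445,::-1],None,fx=5,fy=5,interpolation=cv2.INTER_CUBIC))
E
```

```text
top blue [332 242   6   7  32] [334.8 245.1] [0.5699 0.0673 0.0696] [0.5791 0.0757 0.0756] zmax pts [0.5697 0.0679 0.0718]
top red [404 266   6   4  19] [406.6 267.5] [ 0.5051 -0.122   0.1101] [ 0.5101 -0.115   0.114 ] zmax pts [ 0.5055 -0.121   0.1109]
[ 307  220  126   74 7206]
plate ((0.560700535774231, -0.03286182880401611), (0.3450976312160492, 0.18074354529380798), 83.99720001220703) [[ 0.45277965 -0.1950137 ]
 [ 0.6325321  -0.21391535]
 [ 0.6686214   0.12929004]
 [ 0.48886895  0.14819169]]
top ((0.536618709564209, -0.057665303349494934), (0.27235665917396545, 0.17776091396808624), 84.09329223632812)
[ 287  166  161  123 9579]
plate ((0.560478150844574, -0.0317152738571167), (0.34734344482421875, 0.18180860579013824), 83.67736053466797) [[ 0.4510008  -0.19431962]
 [ 0.6317036  -0.21434166]
 [ 0.6699555   0.13088907]
 [ 0.4892527   0.15091111]]
top ((0.5381988883018494, -0.05863963067531586), (0.2807491719722748, 0.17965221405029297), 82.39053344726562)
```

View pics/crop.png

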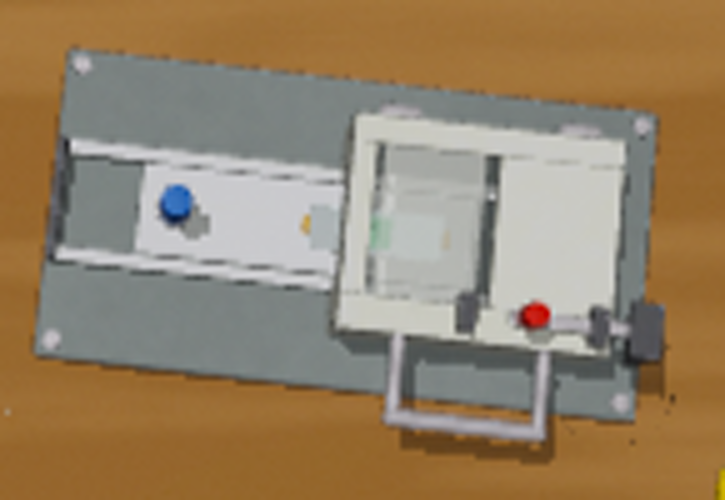

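The crop shows the knob at (536,315), the bar from (390,415) to (545,437), the box top corners, and the keeper at (645,330). The bolt looks nearly shot.

Run:
```python
from h import *
m=camera_model("top"); f=lambda u,v:(300+(u+.5)/5-.5,205+(v+.5)/5-.5)
a=np.radians(-6.1); ux=np.array([np.cos(a),np.sin(a)]); uy=np.array([-ux[1],ux[0]])
c=np.array([ray(m,f(*p),.062)[0,:2] for p in((357,115),(626,140),(605,355),(335,330))]); O=c.mean(0)
print("box",c.round(4),O, np.linalg.norm(c-np.roll(c,1,0),axis=1))
for n,u,z in(("plate",None,0),("post",(334.8,245.1),.064),("knob",(406.6,267.2),.105),("bar L",f(390,415),.071),("bar R",f(545,437),.071),("bar mid",f(468,426),.071),("keeper",f(645,330),.08)):
    p=ray(m,u,z)[0,:2] if u else np.array([.5606,-.0325])
    print(n,p.round(4),"unit",((p-O)@ux).round(4),((p-O)@uy).round(4))
q=np.load("scene0.npz");m2=camera_model("scene")
q=np.load("top0.npz");P=pts(m,q['d'])
for nm,(u,v) in dict(coverR=f(560,230),coverF=f(400,310),bar=f(468,426),knob=f(536,315),plate=f(200,300),post=f(176,203),keep=f(645,330)).items(): print(nm,P[round(v),round(u)].round(4))
```

```text
box [[ 0.6203 -0.0329]
 [ 0.607  -0.1823]
 [ 0.4877 -0.1674]
 [ 0.5008 -0.0195]] [ 0.55395632 -0.10054003] [0.12026831 0.14992503 0.12019448 0.14846572]
plate [ 0.5606 -0.0325] unit -0.0006 0.0684
post [0.5706 0.0677] unit -0.0014 0.1691
knob [ 0.5071 -0.1215] unit -0.0444 -0.0258
bar L [ 0.4542 -0.048 ] unit -0.1048 0.0416
bar R [ 0.4427 -0.1318] unit -0.1073 -0.0429
bar mid [ 0.4484 -0.0902] unit -0.106 -0.0009
keeper [ 0.5002 -0.1856] unit -0.0444 -0.0903
coverR [ 0.5541 -0.1432  0.0733]
coverF [ 0.5102 -0.0554  0.0699]
bar [ 0.4479 -0.0895  0.0722]
knob [ 0.5048 -0.1222  0.1069]
plate [0.5204 0.051  0.009 ]
post [0.57   0.0674 0.0705]
keep [ 0.4984 -0.1844  0.0894]
```

Emit:
send_rows --motion '[[[0.035, -0.03, 0, 0, 0, -0.12, 0.05], [0.07, -0.06, 0, 0, 0, -0.24, 0.05], [0.1, -0.09, 0, 0, 0, -0.36, 0.05], [0.135, -0.12, 0, 0, 0, -0.48, 0.05], [0.16, -0.145, 0, 0, 0, -0.6, 0.05], [0.185, -0.165, 0, 0, 0, -0.72, 0.05], [0.21, -0.19, 0, 0, 0, -0.84, 0.05], [0.235, -0.21, 0, 0, 0, -0.96, 0.05], [0.255, -0.23, 0, 0, 0, -1.07, 0.05], [0.276, -0.246, 0, 0, 0, -1.07, 0.05]]]' --newtons 20

```text
clock: 0.93
ee_pos: [0.4101, -0.2647, 0.1862]
orientation: [-180.0, -0.0, 84.2]
wrist_force: [0.3, -0.3, 0.7]
opening: 0.0503
gripper_force: 0.0
```

Emit:
send_rows --motion '[[[0.035, 0.012, 0, 0, 0, 0, 0.05], [0.073, 0.026, 0, 0, 0, 0, 0.05], [0.11, 0.04, 0, 0, 0, 0, 0.05], [0.15, 0.053, 0, 0, 0, 0, 0.05], [0.188, 0.067, 0, 0, 0, 0, 0.05], [0.226, 0.08, 0, 0, 0, 0, 0.05], [0.264, 0.094, 0, 0, 0, 0, 0.05], [0.3, 0.107, 0, 0, 0, 0, 0.05], [0.33, 0.118, 0, 0, 0, 0, 0.05], [0.3475, 0.1243, 0, 0, 0, 0, 0.05]]]'

```text
clock: 1.77
ee_pos: [0.571, 0.0688, 0.186]
orientation: [-180.0, -0.0, 84.1]
wrist_force: [-0.5, 0.1, -1.0]
opening: 0.0502
gripper_force: 0.0
```

```bash
cat >> h.py <<'E'
def wcast(uv,o,z):
    m=camera_model("wrist"); uv=np.atleast_2d(uv).astype(float)
    x=(uv[:,0]-m['cx'])/m['fx'];y=(uv[:,1]-m['cy'])/m['fy'];r=np.hypot(x,y)
    k=np.where(r>1e-9,np.sin(r)/np.maximum(r,1e-9),1)
    c=np.c_[x*k,y*k,np.cos(r)]
    T=R.from_euler('xyz',o['orientation'],degrees=True).as_matrix(); M=m['mount']
    d=c@M[:3,:3].T@T.T; p=T@M[:3,3]+o['ee_pos']
    return p+d*((z-p[2])/d[:,2])[:,None]
def blobs(im,which):
    h=cv2.cvtColor(im,cv2.COLOR_RGB2HSV).astype(int);H,S,V=h[...,0],h[...,1],h[...,2]
    mk=(abs(H-112)<12)&(S>140) if which=="blue" else ((H<6)|(H>174))&(S>170)
    k,l,st,c=cv2.connectedComponentsWithStats(mk.astype('uint8'))
    return [(st[i],c[i]) for i in range(1,k) if st[i,4]>60]
E
python3 - <<'E'
from h import *
o=get_obs(); im,d=read_camera("wrist"); cv2.imwrite("pics/w1.png",im[...,::-1]); np.savez("w1.npz",im=im,d=d)
print(o['clock'],o['ee_pos'],o['orientation'],o['joint_pos'].round(1))
for w,z in(("blue",.055),("red",.1)):
    for s,c in blobs(im,w): print(w,s,c,wcast(c,o,z))
E
```

```text
1.7667 [0.5709839  0.06881283 0.18600808] [-1.79954424e+02 -3.95149019e-02  8.40796399e+01] [  1.5  -2.3 104.3   0.   78.    7.4]
blue [615 162  25  41 813] [626.99507995 182.45141451] [[0.94085344 0.07370175 0.055     ]]
blue [308 204  19  22 324] [316.55555556 215.02777778] [[0.57247043 0.06781819 0.055     ]]
blue [ 586  225   43   59 1086] [601.95856354 248.68139963] [[ 0.90339075 -0.00322847  0.055     ]]
blue [613 281  14  14  97] [619.3814433 289.5257732] [[ 0.94977623 -0.06427357  0.055     ]]
red [619 244  15  17 180] [625.96111111 251.95555556] [[0.90010832 0.00696492 0.1       ]]
```

View pics/w1.png

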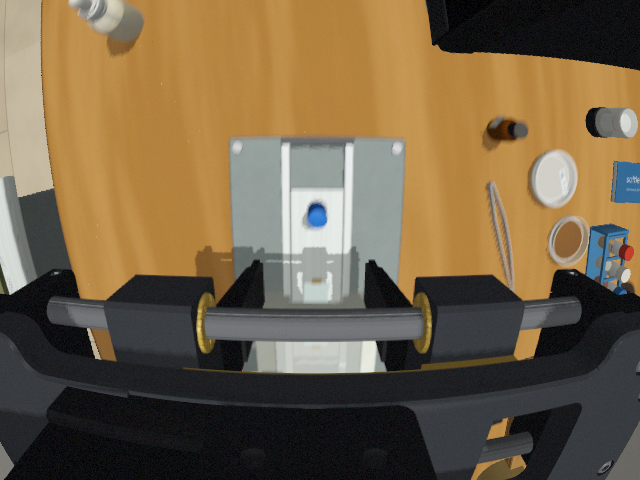

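The wrist view shows the post at (316,215), centred between the fingers. It casts to (0.572, 0.068), which agrees with the top view. I go down and grip it.

Emit:
send_rows --motion '[[[0, 0.001, 0.035, 0, 0, 0, 0.05], [0, 0.001, 0.07, 0, 0, 0, 0.05], [0, 0.001, 0.1, 0, 0, 0, 0.05], [0, 0.001, 0.125, 0, 0, 0, 0.05], [0, 0.001, 0.14, 0, 0, 0, 0.05], [0, 0.001, 0.15, 0, 0, 0, 0.05], [0, 0.001, 0.15, 0, 0, 0, -0.7], [0, 0.001, 0.15, 0, 0, 0, -0.8], [0, 0.001, 0.15, 0, 0, 0, -1], [0, 0.001, 0.15, 0, 0, 0, -1]]]' --newtons 15

```text
clock: 2.65
ee_pos: [0.5729, 0.0654, 0.0386]
orientation: [179.8, -0.0, 83.9]
wrist_force: [-0.2, -0.5, -0.5]
opening: 0.0289
gripper_force: 0.0
```

Emit:
send_rows --motion '[[[0, 0, 0, 0, 0, 0, -1], [0, 0, 0, 0, 0, 0, -1], [0, 0, 0, 0, 0, 0, -1], [0, 0, 0, 0, 0, 0, -1], [-0.006, 0, 0, 0, 0, 0, -1], [-0.014, 0, 0, 0, 0, 0, -1], [-0.022, 0, 0, 0, 0, 0, -1], [-0.03, 0, 0, 0, 0, 0, -1], [-0.036, 0, 0, 0, 0, 0, -1], [-0.04, 0, 0, 0, 0, 0, -1]]]'

```text
clock: 3.48
ee_pos: [0.5682, 0.0251, 0.0379]
orientation: [179.9, -0.0, 83.9]
wrist_force: [0.2, 1.9, 5.6]
opening: 0.0169
gripper_force: 15.0
```

Emit:
send_rows --motion '[[[-0.003, 0, 0, 0, 0, 0, -1], [-0.006, 0, 0, 0, 0, 0, -1], [-0.008, 0, 0, 0, 0, 0, -1], [-0.01, 0, 0, 0, 0, 0, -1], [-0.011, 0, 0, 0, 0, 0, -1], [-0.012, 0, 0, 0, 0, 0, -1], [-0.013, 0, 0, 0, 0, 0, -1], [-0.014, 0, 0, 0, 0, 0, -1]]]'

```text
clock: 4.15
ee_pos: [0.5668, 0.0123, 0.038]
orientation: [179.9, -0.1, 83.9]
wrist_force: [0.3, 6.1, 5.5]
opening: 0.017
gripper_force: 15.0
```

Emit:
send_rows --motion '[[[-0.001, 0, 0, 0, 0, 0, -1], [-0.002, 0, 0, 0, 0, 0, -1], [-0.003, 0, 0, 0, 0, 0, -1], [-0.003, 0, 0, 0, 0, 0, -1]]]'

```text
clock: 4.48
ee_pos: [0.5668, 0.0123, 0.0379]
orientation: [179.9, -0.5, 83.8]
wrist_force: [1.1, 14.1, 6.3]
opening: 0.017
gripper_force: 15.0
```

Emit:
send_rows --motion '[[[0.0015, 0, 0, 0, 0, 0, -1], [0.003, 0, 0, 0, 0, 0, -1], [0.003, 0, 0, 0, 0, 0, -0.2], [0.003, 0, 0, 0, 0, 0, -0.2], [0.003, 0, 0, 0, 0, 0, -0.2], [0.003, 0, -0.03, 0, 0, 0, -0.2], [0.003, 0, -0.065, 0, 0, 0, -0.2], [0.003, 0, -0.1, 0, 0, 0, -0.2], [0.003, 0, -0.135, 0, 0, 0, -0.2], [0.003, 0, -0.15, 0, 0, 0, -0.2]]]'

```text
clock: 5.32
ee_pos: [0.5676, 0.0113, 0.1918]
orientation: [179.6, -0.0, 83.9]
wrist_force: [0.4, -0.5, 1.2]
opening: 0.0381
gripper_force: 0.0
```

Emit:
send_rows --motion '[[[-0.025, -0.028, 0, 0, 0, 0, -0.2], [-0.05, -0.056, 0, 0, 0, 0, -0.2], [-0.075, -0.084, 0, 0, 0, 0, -0.2], [-0.0935, -0.104, 0, 0, 0, 0, -0.2], [-0.0935, -0.104, 0, 0, 0, 0, -0.2], [-0.0935, -0.104, 0, 0, 0, 0, -0.2]]]'

```text
clock: 5.82
ee_pos: [0.4515, -0.0708, 0.1861]
orientation: [-180.0, -0.0, 83.8]
wrist_force: [-0.6, 0.2, 0.1]
opening: 0.0381
gripper_force: 0.0
```

Run:
```python
from h import *
o=get_obs();print(o['ee_pos'],o['opening'],o['clock'])
im,d=read_camera("wrist"); cv2.imwrite("pics/w2.png",im[...,::-1])
m=camera_model("top");im,d=read_camera("top")
for w,z in(("blue",.064),("red",.105)):
    for s,c in blobs(im,w)if 0 else []: pass
h=cv2.cvtColor(im,cv2.COLOR_RGB2HSV).astype(int)
mk=(abs(h[...,0]-112)<12)&(h[...,1]>140); mk[:210]=0; mk[300:]=0
v,u=np.nonzero(mk); print(len(v)); 
if len(v): print(ray(m,(u.mean(),v.mean()),.064))
```

```text
[ 0.45149302 -0.07084028  0.18613509] 0.03810280544306945 5.8167
85
[[0.60329625 0.34084071 0.064     ]]
```

View pics/w2.png

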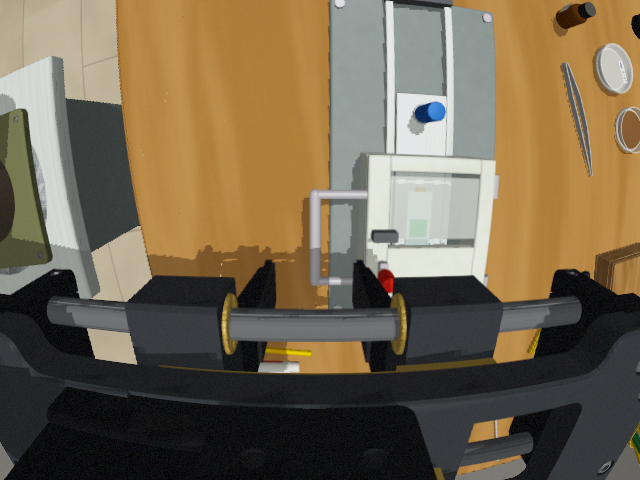

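The wrist view shows the bar along column 316 (rows 192–282), the post at (430,112) and the knob at (386,280).

Run:
```python
from h import *
o=get_obs(); O=np.array([.554,-.1005]); a=np.radians(-6.1);ux=np.array([np.cos(a),np.sin(a)]);uy=np.array([-ux[1],ux[0]])
im=cv2.imread("pics/w2.png")[...,::-1].copy()
L=[("barL",(314,194),.069),("barmid",(316,237),.069),("barR",(317,281),.069),("posttop",(438,111),.064)]
for s,c in blobs(im,"red")+blobs(im,"blue"): print(s); L.append(("blob",c,.1 if abs(c[0]-386)<15 else .055))
for n,u,z in L:
    p=wcast(u,o,z)[0,:2]; print(n,u,p.round(4),((p-O)@ux).round(4),((p-O)@uy).round(4))
```

```text
[377 270  17  23 266]
[415 102  30  20 469]
barL (314, 194) [ 0.4542 -0.0496] -0.1046 0.04
barmid (316, 237) [ 0.4519 -0.0879] -0.1029 0.0017
barR (317, 281) [ 0.4484 -0.1296] -0.1019 -0.0402
posttop (438, 111) [0.5713 0.0136] 0.005 0.1153
blob [385.90977444 280.12030075] [ 0.5069 -0.123 ] -0.0445 -0.0274
blob [430.05117271 112.03624733] [0.5666 0.0134] 0.0004 0.1146
```

Emit:
send_rows --motion '[[[0, 0, 0.035, 0, 0, 0, -0.2], [0, 0, 0.07, 0, 0, 0, -0.2], [0, 0, 0.1, 0, 0, 0, -0.2], [0, 0, 0.12, 0, 0, 0, -0.2], [0, 0, 0.132, 0, 0, 0, -0.2], [0, 0, 0.139, 0, 0, 0, -0.2], [0, 0, 0.139, 0, 0, 0, -0.2], [0, 0, 0.139, 0, 0, 0, -1], [0, 0, 0.139, 0, 0, 0, -1], [0, 0, 0.139, 0, 0, 0, -1]]]' --newtons 25

```text
clock: 6.75
ee_pos: [0.4539, -0.0705, 0.0494]
orientation: [179.8, 0.0, 83.9]
wrist_force: [0.4, 0.3, -0.6]
opening: 0.0234
gripper_force: 0.0
```

Emit:
send_rows --motion '[[[0, 0, 0, 0, 0, 0, -1], [0, 0, 0, 0, 0, 0, -1], [0, 0, 0, 0, 0, 0, -1], [0, 0, 0, 0, 0, 0, -1]]]'

```text
clock: 7.08
ee_pos: [0.4526, -0.0702, 0.0479]
orientation: [180.0, 0.0, 83.9]
wrist_force: [-0.1, -1.0, 0.2]
opening: 0.0012
gripper_force: 0.0
```

Run:
```python
from h import *
o=get_obs();print(o)
im,d=read_camera("wrist"); cv2.imwrite("pics/w3.png",im[...,::-1])
```

```text
{'clock': 7.0833, 'joint_pos': array([-1.55380257e+01, -1.03974433e+01,  1.25667019e+02,  2.78548448e-04,
        6.47006083e+01, -9.46153285e+00]), 'qvel': array([ 0.01148571,  0.25678162,  0.13576156, -0.08359101, -0.01196603,
        0.05074532]), 'effort': array([ 4.24736267e-03, -2.43305576e+01, -3.27140772e+01,  6.86254143e-02,
        4.53433301e-02,  2.57375286e-04]), 'ee_pos': array([ 0.45258715, -0.07020236,  0.04794397]), 'orientation': array([1.79970548e+02, 4.65291490e-03, 8.39233869e+01]), 'wrist_force': array([-0.08369218, -0.95169417,  0.24752283]), 'moment': array([ 0.00420044, -0.10541154, -0.02557095]), 'gripper_force': 0.0, 'opening': 0.001196915642547423}
```

View pics/w3.png

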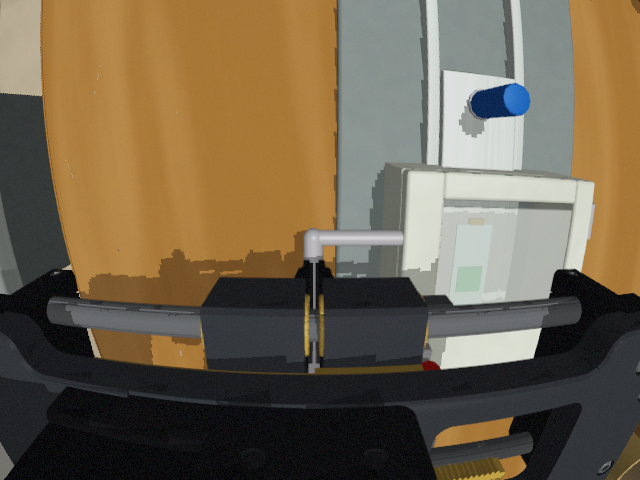

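The bar still looks to be in line with the fingers (column 314), but they read as shut. I enlarge that part and read the depth.

Emit:
send_rows --motion '[[[0, 0, 0, 0, 0, 0, -1], [0, 0, 0, 0, 0, 0, -1]]]'

```text
clock: 7.3
ee_pos: [0.4524, -0.0702, 0.0476]
orientation: [-180.0, -0.0, 83.9]
wrist_force: [-0.2, -0.1, 0.9]
opening: 0.0003
gripper_force: 0.0
```

Run:
```python
from h import *
o=get_obs();print(o['opening'],o['gripper_force'],o['ee_pos'],o['wrist_force'])
im,d=read_camera("wrist"); cv2.imwrite("pics/w4.png",cv2.resize(im[220:385,250:420,::-1],None,fx=3.6,fy=3.6,interpolation=cv2.INTER_CUBIC))
for v in (245,260,275,285,300,330,368): print(v,d[v,296:336:4].round(3))
```

```text
0.0003040050696808496 0.0 [ 0.45242184 -0.07016079  0.04761196] [-0.15844277 -0.10625253  0.86341226]
245 [0.    0.256 0.185 0.182 0.184 0.184 0.183 0.186 0.185 0.187]
260 [0.258 0.259 0.187 0.179 0.184 0.184 0.18  0.259 0.259 0.259]
275 [0.16  0.158 0.159 0.16  0.164 0.164 0.159 0.157 0.159 0.16 ]
285 [0.089 0.088 0.088 0.149 0.152 0.153 0.149 0.089 0.089 0.088]
300 [0.08  0.08  0.08  0.083 0.138 0.138 0.083 0.081 0.08  0.08 ]
330 [0.077 0.076 0.075 0.079 0.083 0.083 0.08  0.076 0.075 0.076]
368 [0.078 0.078 0.078 0.101 0.201 0.079 0.079 0.078 0.077 0.078]
```

View pics/w4.png

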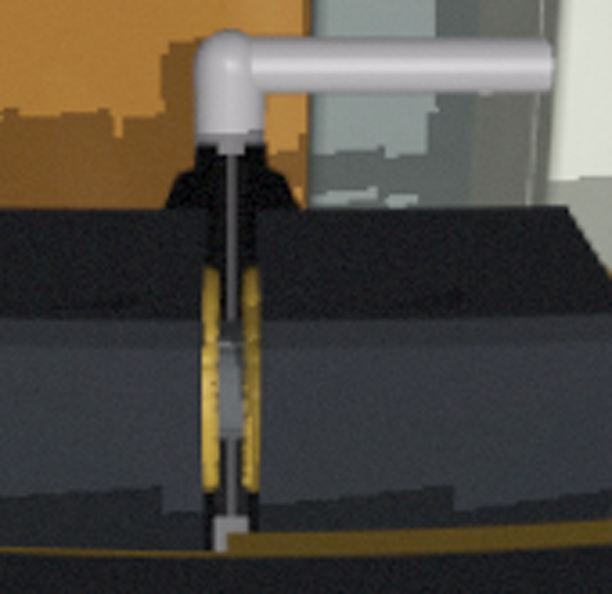

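Run:
```python
from h import *
m=camera_model("wrist"); M=m['mount']
def tool(u,v,dz):
    x=(u-m['cx'])/m['fx'];y=(v-m['cy'])/m['fy'];r=np.hypot(x,y)
    c=np.stack([x*np.tan(r)/r*dz,y*np.tan(r)/r*dz,dz],-1); return c@M[:3,:3].T+M[:3,3]
q=np.load("w1.npz"); d=q['d']; v,u=np.mgrid[:480,:640]; T=tool(u,v,d)
for v0 in range(258,300,5):
    r=[(uu,*T[v0,uu].round(3)) for uu in range(225,275,4) if 0<d[v0,uu]<.2]; print(v0,r[::3])
im,d=read_camera("wrist"); T=tool(u,v,d)
print("now"); 
for v0 in range(228,300,5): print(v0,T[v0,314].round(4),T[v0,302].round(4),T[v0,326].round(4))
```

```text
258 []
263 [(253, np.float64(0.011), np.float64(-0.03), np.float64(-0.034))]
268 [(245, np.float64(0.011), np.float64(-0.032), np.float64(-0.042)), (257, np.float64(0.01), np.float64(-0.027), np.float64(-0.038))]
273 [(245, np.float64(0.011), np.float64(-0.031), np.float64(-0.047)), (257, np.float64(0.009), np.float64(-0.026), np.float64(-0.043))]
278 [(241, np.float64(0.011), np.float64(-0.031), np.float64(-0.055)), (253, np.float64(0.009), np.float64(-0.027), np.float64(-0.05))]
283 [(233, np.float64(0.011), np.float64(-0.034), np.float64(-0.059)), (245, np.float64(0.011), np.float64(-0.029), np.float64(-0.06)), (257, np.float64(0.007), np.float64(-0.026), np.float64(-0.049))]
288 [(229, np.float64(0.011), np.float64(-0.035), np.float64(-0.064)), (241, np.float64(0.011), np.float64(-0.03), np.float64(-0.065)), (253, np.float64(0.009), np.float64(-0.025), np.float64(-0.061))]
293 [(229, np.float64(0.011), np.float64(-0.034), np.float64(-0.069)), (241, np.float64(0.011), np.float64(-0.029), np.float64(-0.069)), (253, np.float64(0.007), np.float64(-0.026), np.float64(-0.061))]
298 [(2
[... 793 characters left out ...]
6 -0.009   0.0464] [-0.0139  0.0078  0.0473]
263 [ 0.0097 -0.0006 -0.0305] [-0.0177 -0.0091  0.0477] [-0.0173  0.0078  0.0464]
268 [ 0.0091 -0.0006 -0.0357] [ 0.0107 -0.0061 -0.0402] [ 0.0109  0.0048 -0.0407]
273 [ 0.0097 -0.0006 -0.0439] [ 0.0112 -0.0058 -0.0478] [ 0.0116  0.0046 -0.0489]
278 [ 0.0089 -0.0006 -0.0481] [ 0.034  -0.0036 -0.1112] [ 0.0342  0.0024 -0.1118]
283 [ 0.0096 -0.0006 -0.0555] [ 0.0338 -0.0035 -0.1141] [ 0.0342  0.0023 -0.1151]
288 [ 0.0099 -0.0006 -0.0614] [ 0.0341 -0.0034 -0.1179] [ 0.0341  0.0022 -0.1179]
293 [ 0.0688 -0.0006 -0.199 ] [ 0.0346 -0.0033 -0.1221] [ 0.0341  0.0022 -0.121 ]
298 [ 0.0088 -0.0006 -0.0686] [ 0.0343 -0.0032 -0.1241] [ 0.0341  0.0021 -0.1237]
```

The depth of the fingertips shows that they end about 25–30 mm short of the reported TCP. So they closed just above the bar, whose top is at z≈0.071. I open, go about 27 mm lower, and close again.

Emit:
send_rows --motion '[[[0, 0, -0.01, 0, 0, 0, -0.2], [0, 0, -0.01, 0, 0, 0, -0.2], [0, 0, -0.01, 0, 0, 0, -0.2], [0, 0, -0.01, 0, 0, 0, -0.2], [0, 0, -0.01, 0, 0, 0, -0.2], [0, 0, -0.01, 0, 0, 0, -0.2], [0, 0, -0.01, 0, 0, 0, -0.2], [0, 0, -0.005, 0, 0, 0, -0.2], [0, 0, 0.0, 0, 0, 0, -0.2], [0, 0, 0.005, 0, 0, 0, -0.2]]]'

```text
clock: 8.23
ee_pos: [0.4523, -0.0701, 0.0419]
orientation: [-180.0, -0.0, 83.9]
wrist_force: [0.3, -0.0, 0.8]
opening: 0.038
gripper_force: 0.0
```

Emit:
send_rows --motion '[[[0, 0, 0.005, 0, 0, 0, -0.2], [0, 0, 0.01, 0, 0, 0, -0.2], [0, 0, 0.015, 0, 0, 0, -0.2], [0, 0, 0.02, 0, 0, 0, -0.2], [0, 0, 0.022, 0, 0, 0, -0.2], [0, 0, 0.022, 0, 0, 0, -0.2]]]'

```text
clock: 8.73
ee_pos: [0.4519, -0.07, 0.0198]
orientation: [-179.9, -0.0, 83.9]
wrist_force: [0.4, 0.1, -0.2]
opening: 0.038
gripper_force: 0.0
```

Emit:
send_rows --motion '[[[0, 0, 0, 0, 0, 0, -1], [0, 0, 0, 0, 0, 0, -1], [0, 0, 0, 0, 0, 0, -1], [0, 0, 0, 0, 0, 0, -1], [0, 0, 0, 0, 0, 0, -1], [0, 0, 0, 0, 0, 0, -1], [0, 0, 0, 0, 0, 0, -1]]]' --newtons 25

```text
clock: 9.32
ee_pos: [0.4522, -0.0702, 0.0209]
orientation: [-180.0, 0.0, 83.9]
wrist_force: [-2.3, 0.3, 3.0]
opening: 0.0089
gripper_force: 25.0
```

The fingers now hold the bar. Next is the light tug in small steps.

Emit:
send_rows --motion '[[[0, 0, -0.001, 0, 0, 0, -1], [0, 0, -0.002, 0, 0, 0, -1], [0, 0, -0.003, 0, 0, 0, -1], [0, 0, -0.003, 0, 0, 0, -1]]]'

```text
clock: 9.65
ee_pos: [0.4523, -0.0702, 0.0235]
orientation: [-180.0, 0.0, 83.9]
wrist_force: [0.3, -0.0, -1.8]
opening: 0.0093
gripper_force: 25.0
```

Emit:
send_rows --motion '[[[0, 0, -0.001, 0, 0, 0, -1], [0, 0, -0.002, 0, 0, 0, -1], [0, 0, -0.002, 0, 0, 0, -1]]]'

```text
clock: 9.9
ee_pos: [0.4524, -0.0701, 0.0253]
orientation: [180.0, 0.0, 83.9]
wrist_force: [1.6, -0.7, -6.3]
opening: 0.0095
gripper_force: 25.0
```

Emit:
send_rows --motion '[[[0, 0, -0.001, 0, 0, 0, -1], [0, 0, -0.0015, 0, 0, 0, -1], [0, 0, -0.0015, 0, 0, 0, -1]]]'

```text
clock: 10.15
ee_pos: [0.4526, -0.0702, 0.0275]
orientation: [-180.0, -0.0, 83.9]
wrist_force: [0.7, -0.5, -3.3]
opening: 0.0094
gripper_force: 25.0
```

Emit:
send_rows --motion '[[[0, 0, -0.001, 0, 0, 0, -1], [0, 0, -0.002, 0, 0, 0, -1], [0, 0, -0.002, 0, 0, 0, -1]]]'

```text
clock: 10.4
ee_pos: [0.4527, -0.0702, 0.0297]
orientation: [180.0, 0.0, 83.9]
wrist_force: [1.7, -1.1, -3.4]
opening: 0.0093
gripper_force: 25.0
```

Run:
```python
from h import *
for _ in range(3): o=get_obs(); im,d=read_camera("top"); print(o['wrist_force'].round(1),o['ee_pos'].round(4))
O=np.array([.554,-.1005]); a=np.radians(-6.1);ux=np.array([np.cos(a),np.sin(a)]);uy=np.array([-ux[1],ux[0]])
o=get_obs();im,d=read_camera("scene");m=camera_model("scene");P=pts(m,d)
h=cv2.cvtColor(im,cv2.COLOR_RGB2HSV).astype(int);mk=((h[...,0]<6)|(h[...,0]>174))&(h[...,1]>150)
k,l,st,c=cv2.connectedComponentsWithStats(mk.astype('uint8'))
for i in range(1,k):
    if st[i,4]>12: 
        p=ray(m,c[i],.098)[0,:2];print(st[i],c[i],p,((p-O)@ux).round(4),((p-O)@uy).round(4))
cv2.imwrite("pics/s2.png",cv2.resize(im[150:260,330:480,::-1],None,fx=5,fy=5,interpolation=cv2.INTER_CUBIC))
q=np.load("scene0.npz")['im'];h=cv2.cvtColor(q,cv2.COLOR_RGB2HSV).astype(int);mk=((h[...,0]<6)|(h[...,0]>174))&(h[...,1]>150)
k,l,st,c=cv2.connectedComponentsWithStats(mk.astype('uint8'));print([(st[i][:4],c[i]) for i in range(1,k) if 12<st[i,4]<300])
```

```text
[ 1.7 -1.1 -3.4] [ 0.4527 -0.0702  0.0297]
[ 0.9 -0.7 -2.1] [ 0.4528 -0.0702  0.0296]
[ 1.4 -0.4 -3.1] [ 0.4527 -0.0702  0.0295]
[245 134   5   4  16] [247.  135.5] [0.91117991 0.01894622] 0.3425 0.1567
[ 469  165  105   71 3545] [521.56530324 199.21184767] [ 0.32685248 -0.26031814] -0.2089 -0.1831
[510 228  18  15 110] [518.89090909 235.        ] [ 0.27380172 -0.16581764] -0.2717 -0.0947
[(array([245, 134,   5,   4], dtype=int32), array([247. , 135.5])), (array([510, 228,  18,  15], dtype=int32), array([518.50943396, 234.80188679]))]
```

View pics/s2.png

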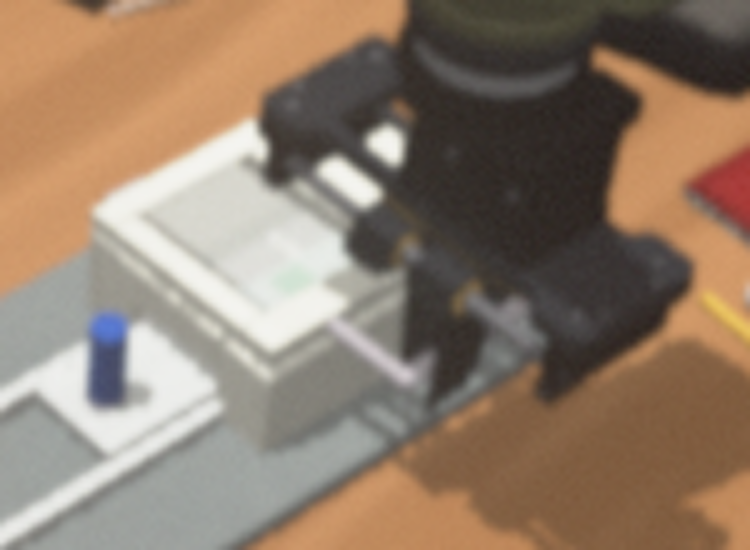

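After 8.8 mm of lift (0.05 rad) the steady pull is only about 3 N, the cover's own weight. A caught bolt would stop at 0.03 rad with 10 N, so the bolt is clear and need not be drawn. I raise the cover along its arc.

Emit:
send_rows --motion '[[[0, 0.0003, -0.004, 0, 0, 0, -1], [0, 0.0009, -0.008, 0, 0, 0, -1], [0, 0.0016, -0.012, 0, 0, 0, -1], [0, 0.0023, -0.0163, 0, 0, 0, -1], [0, 0.004, -0.0245, 0, 0, 0, -1], [0, 0.0062, -0.0327, 0, 0, 0, -1], [0, 0.0062, -0.0327, 0, 0, 0, -1]]]' --newtons 25

```text
clock: 11.18
ee_pos: [0.4591, -0.0709, 0.0639]
orientation: [180.0, 0.0, 83.9]
wrist_force: [-0.4, -0.7, -1.9]
opening: 0.0094
gripper_force: 25.0
```

Emit:
send_rows --motion '[[[0, 0.0026, -0.008, 0, 0, 0, -1], [0, 0.0055, -0.0159, 0, 0, 0, -1], [0, 0.0089, -0.0236, 0, 0, 0, -1], [0, 0.0126, -0.0311, 0, 0, 0, -1], [0, 0.0168, -0.0384, 0, 0, 0, -1], [0, 0.0212, -0.0456, 0, 0, 0, -1], [0, 0.026, -0.0524, 0, 0, 0, -1], [0, 0.0312, -0.0591, 0, 0, 0, -1], [0, 0.0367, -0.0655, 0, 0, 0, -1], [0, 0.0425, -0.0715, 0, 0, 0, -1]]]'

```text
clock: 12.02
ee_pos: [0.4988, -0.0752, 0.1348]
orientation: [-179.6, 0.0, 83.9]
wrist_force: [-12.1, -1.2, 7.6]
opening: 0.0095
gripper_force: 25.0
```

Emit:
send_rows --motion '[[[0, 0.0025, -0.0025, 0, 0, 0, -1], [0, 0.0048, -0.0047, 0, 0, 0, -1], [0, 0.0048, -0.0047, 0, 0, 0, -1], [0, 0.0048, -0.0047, 0, 0, 0, -1], [0, 0.0048, -0.0047, 0, 0, 0, -1], [0, 0.0048, -0.0047, 0, 0, 0, -1]]]'

```text
clock: 12.52
ee_pos: [0.5042, -0.0758, 0.1403]
orientation: [-179.7, 0.0, 83.9]
wrist_force: [-11.8, 0.0, 8.4]
opening: 0.0092
gripper_force: 25.0
```

Run:
```python
from h import *
o=get_obs();print(o['wrist_force'],o['ee_pos'],o['opening'],o['gripper_force'])
im,d=read_camera("scene");a=cv2.resize(im[130:260,290:480,::-1],None,fx=4,fy=4)
O=np.array([.554,-.1005])
im,d=read_camera("wrist")
for s,c in blobs(im,"blue"): 
    p=wcast(c,o,.055)[0,:2]-O; t=np.radians(-6.1); print(s[4],p@[np.cos(t),np.sin(t)],p@[-np.sin(t),np.cos(t)])
cv2.imwrite("pics/s3.png",a);cv2.imwrite("pics/w5.png",im[...,::-1])
```

```text
[-11.78757222   0.0420109    8.36461306] [ 0.50420405 -0.0758028   0.14032271] 0.009237415592215296 25.00288724899292
565 -0.00013246177195153425 0.11345865037071726
```

View pics/s3.png

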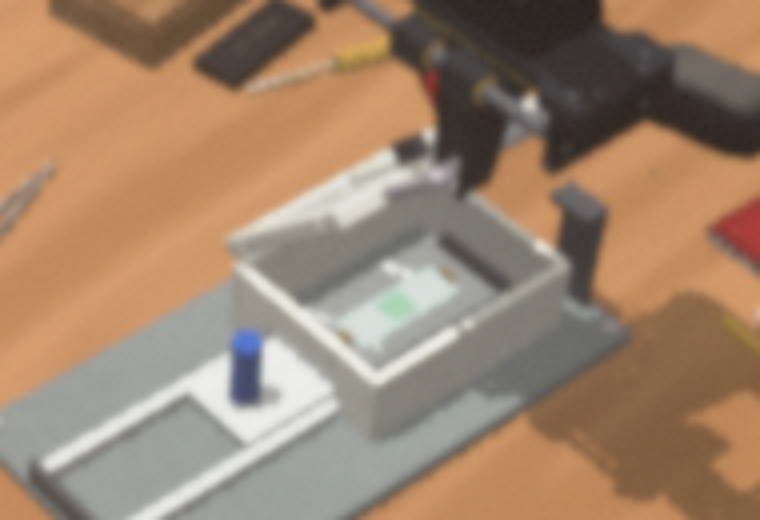

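The cover stands open at about 45°, held by the bar. The post at (245,365) is still home. About 14 N of strain pulls away from the hinge, so I ease that off.

Emit:
send_rows --motion '[[[0, -0.001, -0.0005, 0, 0, 0, -1], [0, -0.002, -0.001, 0, 0, 0, -1], [0, -0.0025, -0.0015, 0, 0, 0, -1], [0, -0.0025, -0.0015, 0, 0, 0, -1], [0, -0.0025, -0.0015, 0, 0, 0, -1], [0, -0.0025, -0.0015, 0, 0, 0, -1]]]' --newtons 30

```text
clock: 13.12
ee_pos: [0.5033, -0.0757, 0.1394]
orientation: [-180.0, 0.0, 83.9]
wrist_force: [-0.5, -2.4, -3.5]
opening: 0.0093
gripper_force: 30.0
```

```bash
python3 -c "
from h import *
print(close_job())"
```

```text
the job is handed in; nothing more can be done
None
```

The carriage is home, the light tug showed the bolt was not caught so I left it undrawn, and the arm is holding the cover open at about 45° with the job handed in at about 13 s; the arm kept clear of the bottles and carton, though I took no final picture of them.

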